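Build the sieve tower on the shaker

TASK

Build the sieve tower on the little shaker for the next sand sample: blue sieve into the black catch pan first, then yellow on blue, then red on yellow, then close it with the white lid, each part fully seated and level before the next. Let go of everything at the end, and leave the green sieve and the amber oil bottle standing where they are.

Things in the scene. Friction and masses are not known exactly. Their poses are not given: they have to be found in the camera images.
- pan_rim (a point): Black catch pan of the sieve shaker: round cup, 56 mm outside, 50 mm bore, 21 mm deep, open above, on the middle of a grey box 120 x 120 x 36 mm, all fixed. Point: centre of the pan's mouth at rim level, 64 mm above the desk. A seated sieve's underside is 8 mm below it. It stands at the left or right side; a fixed tub with orange lid, 120 x 120 x 80 mm, at the other.
- sieve_blue: Finest sieve, blue. 56 mm across, 32 mm tall, 40-85 g, loose. Solid tapered spigot below, 8 mm high (41 mm wide at the foot, 47 above), then a frame 24 mm high, 50 mm bore open at the top, mesh 11 mm up. The next part's spigot drops into the bore (1.5 mm play) to rest on this rim, its origin 24 mm above this one. Origin: underside centre, z up; yaw no matter.
- sieve_yellow: Medium sieve, yellow. 56 mm across, 32 mm tall, 40-85 g, loose. Solid tapered spigot below, 8 mm high (41 mm wide at the foot, 47 above), then a frame 24 mm high, 50 mm bore open at the top, mesh 11 mm up. The next part's spigot drops into the bore (1.5 mm play) to rest on this rim, its origin 24 mm above this one. Origin: underside centre, z up; yaw no matter.
- sieve_red: Coarsest sieve, red. 56 mm across, 32 mm tall, 40-85 g, loose. Solid tapered spigot below, 8 mm high (41 mm wide at the foot, 47 above), then a frame 24 mm high, 50 mm bore open at the top, mesh 11 mm up. The next part's spigot drops into the bore (1.5 mm play) to rest on this rim, its origin 24 mm above this one. Origin: underside centre, z up; yaw no matter.
- lid: Tower lid: white disc 56 mm across, black knob. From the bottom: spigot as on the sieves (8 mm high, 41 to 47 mm wide), disc 8 to 14 mm above the underside, round upright knob 22 mm diameter, 14 to 36 mm above it. 35-70 g, loose, upright. Seated, its origin is 24 mm above that of the sieve below. Origin: underside centre, z up; yaw no matter.
- sieve_green: Spare sieve of another set, green, same size as the others (56 mm across, 32 mm tall), loose on the desk; to be left alone. Origin: underside centre, z up.
- oil_bottle: Amber glass bottle of immersion oil, white cap, 32 mm diameter, 75 mm tall, upright and loose on the desk; to be left alone. Origin: underside centre, z up.
Things that resemble listed ones, but are neither listed nor needed, are in the scene too. Leave any pink, purple or turquoise look-alike of the lid alone.

How it is judged:
By the outcome, as a careful person would: the job done as asked, in the order asked, and still so for the second after the job is handed in, with the robot touching nothing.
It also fails if it takes over 96 s, if anything falls off the work surface, if the arm or the gripper's body presses on something with over 40 N, if the wrist force passes 120 N, or if a joint passes its speed limit or range.

ROBOT

A 7-joint arm with a two-finger parallel gripper is mounted at the origin on the work surface. World frame = base frame: x ahead of the robot, y to its left, z up, the work surface at z = 0. Lengths are in m, angles in degrees, forces in N, time in s.
With the tool pointing down it reaches from about 0.4 to 0.85 m from the base axis. Payload 4.4 kg.
Tool frame: the origin (TCP) lies at the centre of the arm's flange, where the gripper is bolted on; the fingertips stand 199 mm ahead of it and the grasp point (between the pads) lies 180 mm ahead of it; z points along the fingers, y is the line along which they close (so a half turn about z gives the same grasp; the last joint's range is limited). The gripper opens to 94 mm and grips with 3 to 60 N. Pads are 16 mm wide; open, the fingers measure 119 mm over their backs; the gripper's body (75 mm by 177 mm) begins 78 mm behind the grasp point.
Start: joints at [-69.66, 36.005, 2.206, 86.941, -1.547, 57.084, -1.146], TCP at [0.266, 0.593, 0.405] pointing down, gripper open.
Joint ranges: [-175.42, 175.42], [-21.48, 121.26], [-71.46, 75.88], [10.55, 141.38], [-63.04, 243.04], [13.31, 113.54], [-168.57, 168.57]. Speed limits (degrees/s): [147.25, 147.25, 180, 180, 180, 180, 180].

INTERFACE

Orientations are given as [roll, pitch, yaw] about the fixed x, y, z axes, in that order (R = Rz(yaw) Ry(pitch) Rx(roll)).
In Python, from workcell import bot gives the robot as it stands.
- The arm moves only by the tool move_arm, never from a script. Its argument "series" is a list that holds one entry, the list of rows, each a list of 6 numbers: the shift along the tool's x, y, z in mm, then the turn, a rotation vector about the tool's x, y, z in rad. A call has 1 to 12 rows; each row shifts and turns the commanded pose from where the row before left it, along the tool's axes as they then stand; what a row does not reach is not made up. A row lasts 1/10 s, in which the tool goes at most 50 mm and 8.59 degrees, less where a joint would pass 70% of its speed; a pose out of reach is approached as far as the arm can. A call with a gripper value outside its range is refused whole. "hand" is the opening, from 0 (shut) to 1 (fully open), set as the call begins (left out, the last holds). The fingers move at their own pace and stop on an object; "squeeze" is the grip in N (left out, the last holds). Time passes only in rows, so rows that do not move let the fingers close. It gives the time, the measured TCP pose, the force, the opening and the grip force at its end, in the units of the state.
- bot.get_obs(): the state, without advancing time (a new reading comes with each control period).
- bot.camera(name): name is "scene" or "top" or "wrist"; returns (picture, depth): 420x560x3 uint8, blue, green, red; 420x560 float32, m along the optical axis (not along the pixel's ray), 0 where there is no reading.
- bot.calibration(name): a dict with "fx", "fy", "cx", "cy" (pixels), "rvec" (rotation vector, rad) and "tvec" (3), from world to camera coordinates, as OpenCV has them. Camera axes: x right, y down, z forward; pixel columns grow to the right and rows downward; lengths in m; the calibration is good to about 2 mm. The wrist camera is an equidistant fisheye: a pixel r from the principal point sees the ray r / f radians off the axis. A picture is of the moment at which its call begins: read the wrist's pose just before it. calibration takes no time and is no camera call; for the wrist camera it gives the pose at the moment of the call.
- bot.finish_job(): hands the job in; it is judged then, once.
The state is a dict: "time_s": time; "qpos": joint angles; "joint_vel": joint speeds; "tau": joint torques, N m; "position": TCP position; "ee_rot": TCP orientation; "contact_force": force on the tool from outside, world axes, zero at the start; "ft_torque": the same for the moment, N m; "width": finger opening in m; "grasp_force": force on a finger pad.
Only numpy, scipy, OpenCV 4.12 (cv2) and the standard library are available. Lean on these libraries where they do the work, as an engineer would, in place of code of your own. Each camera call takes 0.05 s, during which the arm holds its last target. There are 200 camera calls.

## Working session

There is one attempt and no reset: what is moved stays moved. The work goes in short steps, Python scripts to look and compute and a tool call to move; the robot and the scene stay as the last step left them, time stands still between calls to the robot, and variables do not carry over. Pictures are saved under pics/ and viewed, at most 17 in all, crops included, and the job is handed in when it is done.

Besides the shell and the picture viewer there is one more tool, called in YAML: its name, and indented under it one key for each argument. move_arm: Moves the arm, as the interface text tells. Its arguments: {"type":"object","properties":{"series":{"type":"array"},"hand":{"type":"number"},"squeeze":{"type":"number"}},"required":["series"]}

```bash
ls; mkdir -p pics
python3 - <<'E'
from workcell import bot
import cv2,numpy as np
print(bot.get_obs())
for n in("scene","top"):
    p,d=bot.camera(n);cv2.imwrite(f"pics/{n}0.png",p);np.save(f"pics/{n}0.npy",d);print(n,bot.calibration(n))
E
```

```text
pics
{'time_s': 0.0, 'qpos': array([-69.65932395,  36.05790035,   2.20244529,  86.99366768,
        -1.54509147,  57.08625659,  -1.14599153]), 'joint_vel': array([-0.08178258,  0.0309917 , -0.04647539, -0.02657332,  0.10310718,
        0.01345226,  0.03283432]), 'tau': array([-4.51516344e-04, -5.49720991e+01,  1.14348326e+00, -1.86632967e+01,
       -5.21938456e-02,  2.37957132e-02,  1.61754510e-04]), 'position': array([0.26538077, 0.59304138, 0.40377828]), 'ee_rot': array([-1.79891888e+02,  2.86453927e-03,  1.55890368e+02]), 'contact_force': array([ 0.78293344,  0.86815663, -0.2228859 ]), 'ft_torque': array([ 0.04167224, -0.02952899, -0.02756256]), 'grasp_force': 0.0, 'width': 0.0940125503586368}
scene {'fx': 469.1489144825404, 'fy': 469.1489144825404, 'cx': 276.40852287078246, 'cy': 216.43169827901522, 'rvec': array([ 2.13119181,  0.93083596, -0.44310348]), 'tvec': array([-0.35436841, -0.21078544,  1.35134367])}
top {'fx': 380.3618831776312, 'fy': 380.3618831776312, 'cx': 282.058090205767, 'cy': 208.28586505973166, 'rvec': array([ 2.15169968, -2.13207476,  0.19458473]), 'tvec': array([-0.02569897,  0.55580727,  0.78581619])}
```

View pics/scene0.png

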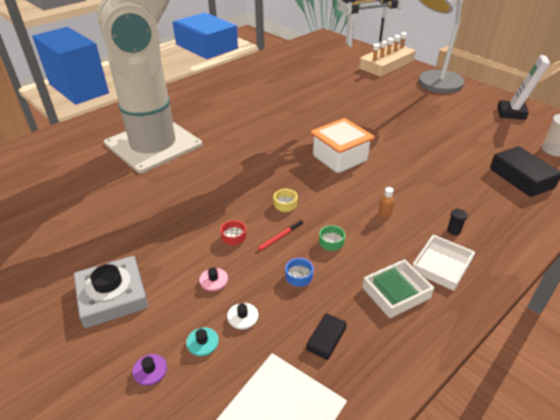

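View pics/top0.png

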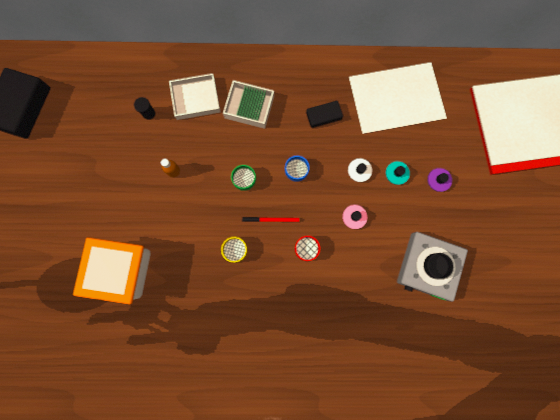

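```bash
cat > h.py <<'E'
import cv2,numpy as np
from workcell import bot
def cam(n,c=None):
    c=c or bot.calibration(n);R=cv2.Rodrigues(np.array(c["rvec"]))[0];t=np.array(c["tvec"]).reshape(3)
    return c,R,-R.T@t
def ray(n,u,v,c=None):
    c,R,o=cam(n,c);x=(u-c["cx"])/c["fx"];y=(v-c["cy"])/c["fy"]
    if n=="wrist":
        r=np.hypot(x,y)+1e-12;d=np.array([np.sin(r)*x/r,np.sin(r)*y/r,np.cos(r)])
    else: d=np.array([x,y,1])
    return o,R.T@(d/np.linalg.norm(d))
def plane(n,u,v,z,c=None):
    o,d=ray(n,u,v,c);return o+d*(z-o[2])/d[2]
def tri(r1,r2):
    (a,d),(b,e)=r1,r2
    s=np.linalg.lstsq(np.c_[d,-e],b-a,rcond=None)[0]
    p,q=a+s[0]*d,b+s[1]*e;return (p+q)/2,np.linalg.norm(p-q)*1e3
def mask(p,name):
    h=cv2.cvtColor(p,cv2.COLOR_BGR2HSV);H,S,V=cv2.split(h)
    rng={"red":(172,184),"yellow":(24,34),"blue":(105,125),"green":(55,78)}
    if name=="white": m=(S<60)&(V>150)
    elif name=="black": m=V<45
    else:
        a,b=rng[name];Hh=np.where(H<10,H.astype(int)+180,H) if name=="red" else H
        m=(Hh>=a)&(Hh<=b)&(S>130)&(V>60)
    return m.astype(np.uint8)*255
def blobs(m,roi=None,amin=60):
    if roi:
        k=np.zeros_like(m);x0,y0,x1,y1=roi;k[y0:y1,x0:x1]=1;m=m*k
    cs=cv2.findContours(m,cv2.RETR_EXTERNAL,cv2.CHAIN_APPROX_NONE)[0]
    return sorted([c for c in cs if cv2.contourArea(c)>amin],key=cv2.contourArea,reverse=True)
E
python3 - <<'E'
from h import *
T=cv2.imread("pics/top0.png");S=cv2.imread("pics/scene0.png")
dT=np.load("pics/top0.npy")
print("tcp in top cam",cam("top")[2],cam("scene")[2])
roi={"red":((280,230,330,270),(215,215,255,250)),"yellow":((215,230,255,270),(265,185,305,215)),"blue":((275,150,320,190),(280,255,320,290)),"green":((225,160,262,195),(315,222,350,252)),
"white":((340,155,378,188),(222,300,262,332))}
for k,(a,b) in roi.items():
    ct=blobs(mask(T,k),a)[0];cs=blobs(mask(S,k),b)[0]
    et=cv2.fitEllipse(cv2.convexHull(ct));es=cv2.fitEllipse(cv2.convexHull(cs))
    z=.032 if k!="white" else .014
    print(k,np.round(et[0],1),np.round(et[1],1),np.round(es[0],1),"top@z",np.round(plane("top",*et[0],z*.7),4),"tri",tri(ray("top",*et[0]),ray("scene",*es[0])))
    u,v=map(int,et[0]);o,d=ray("top",*et[0]);
    print("  depth min",dT[v-15:v+15,u-15:u+15].min())
# pan
for nm,I,r in(("top",T,(415,245,462,285)),("scene",S,(85,255,130,300))):
    c=blobs(mask(I,"black"),r)[0];e=cv2.fitEllipse(cv2.convexHull(c));print(nm,e)
    if nm=="top":print(plane("top",*e[0],.064))
cv2.imwrite("pics/crop1.png",np.hstack([cv2.resize(T[140:300,330:480],(400,420),interpolation=2),cv2.resize(S[250:390,70:210],(390,420),interpolation=2)]))
E
```

```text
tcp in top cam [ 0.41861793 -0.00842201  0.86705095] [ 1.10143405 -0.51326177  0.72079303]Traceback (most recent call last):
  File "<stdin>", line 8, in <module>
IndexError: list index out of range
```

```bash
cat > m1.py <<'E'
from h import *
T=cv2.imread("pics/top0.png");S=cv2.imread("pics/scene0.png")
dT=np.load("pics/top0.npy")
cv2.imwrite("pics/crop1.png",np.hstack([cv2.resize(T[140:300,330:480],(400,420),interpolation=2),cv2.resize(S[250:390,70:210],(390,420),interpolation=2)]))
roi={"red":((285,230,330,270),(215,215,255,250)),"yellow":((215,230,255,270),(265,185,305,215)),"blue":((275,150,320,190),(280,255,320,290)),"green":((225,160,262,195),(315,222,350,252)),
"white":((340,155,378,188),(222,300,262,332))}
for k,(a,b) in roi.items():
    f=lambda I,r:np.vstack(blobs(mask(I,k),r,3))
    et=cv2.fitEllipse(cv2.convexHull(f(T,a)));es=cv2.fitEllipse(cv2.convexHull(f(S,b)))
    z=.032 if k!="white" else .014
    print(k,np.round(et[0],1),np.round(et[1],1),np.round(es[0],1),"top@z",np.round(plane("top",*et[0],z*.8),4),"tri",tri(ray("top",*et[0]),ray("scene",*es[0])))
    u,v=map(int,et[0]);print("  min depth",dT[v-15:v+15,u-15:u+15].min())
for nm,I,r in(("top",T,(415,245,462,285)),("scene",S,(85,255,130,300))):
    c=blobs(mask(I,"black"),r)[0];e=cv2.fitEllipse(cv2.convexHull(c));print(nm,e)
    if nm=="top":print(plane("top",*e[0],.064))
E
python3 - <<'E'
from h import *
T=cv2.imread("pics/top0.png");h=cv2.cvtColor(T,cv2.COLOR_BGR2HSV)
print(h[248,296:320].tolist());print(T[100+67,350:372].tolist()[::3])
E
python3 m1.py
```

```text
[[3, 175, 208], [18, 60, 175], [19, 62, 219], [18, 62, 219], [18, 62, 219], [19, 59, 193], [18, 52, 137], [16, 38, 101], [18, 54, 141], [19, 60, 200], [27, 41, 232], [31, 24, 245], [33, 26, 239], [29, 36, 190], [15, 35, 117], [29, 38, 174], [32, 30, 235], [33, 24, 246], [33, 24, 246], [33, 24, 244], [33, 40, 215], [7, 94, 141], [2, 241, 187], [1, 255, 216]]
[[237, 245, 243], [237, 246, 244], [149, 160, 159], [32, 33, 38], [34, 34, 38], [31, 30, 37], [179, 205, 225], [139, 163, 189]]
red [307.2 248. ] [24.8 25.1] [233.  232.2] top@z [ 0.4712 -0.077   0.0256] tri (array([ 0.47106047, -0.07841294,  0.01858642]), np.float64(2.0343599395703262))
  min depth 0.0
yellow [233.5 249.4] [25.3 25.9] [285.  197.3] top@z [0.4666 0.0852 0.0256] tri (array([0.46579979, 0.08412615, 0.02492908]), np.float64(2.7918011277347707))
  min depth 0.0
blue [296.5 167.8] [24.2 25.1] [298.7 271.9] top@z [ 0.6535 -0.0532  0.0256] tri (array([ 0.6543136 , -0.05485514,  0.01893283]), np.float64(3.419685512889922))
  min depth 0.0
green [243.2 177. ] [23.9 24.7] [331.5 237.6] top@z [0.6305 0.0679 0.0256] tri (array([0.63122785, 0.06729973, 0.01857489]), np.float64(3.116096966761256))
  min depth 0.0
white [359.5 169.8] [22.9 24. ] [242.4 315.4] top@z [ 0.6546 -0.2007  0.0112] tri (array([ 0.65426732, -0.20207605,  0.00961531]), np.float64(2.544548038624422))
  min depth 0.0
top ((438.0201110839844, 265.470458984375), (25.012718200683594, 28.539989471435547), 100.52137756347656)
[ 0.43464154 -0.34917783  0.064     ]
scene ((105.66414642333984, 278.20843505859375), (25.4984188079834, 29.015342712402344), 63.83428955078125)
```

View pics/crop1.png

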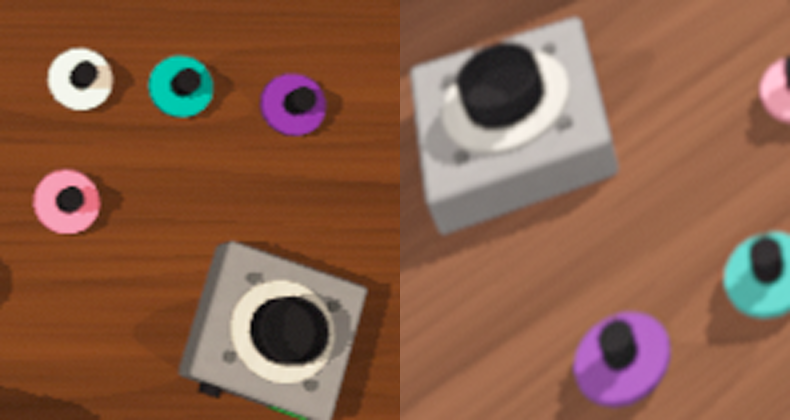

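```bash
cat >> h.py <<'E'
from scipy.spatial.transform import Rotation as Ro
def go(x,y,z=None,yaw=None):
    """tool-frame mm shift from measured pose to TCP x,y,z + rotvec levelling to straight-down at yaw"""
    o=bot.get_obs();R=Ro.from_euler("xyz",o["ee_rot"],degrees=True)
    p=o["position"];t=np.array([x,y,p[2] if z is None else z])
    w=o["ee_rot"][2] if yaw is None else yaw
    d=R.inv().apply(t-p)*1e3
    print("t",round(o["time_s"],2),"pos",np.round(p,4),"rot",np.round(o["ee_rot"],2),"shift",np.round(d,1),"turn",np.round((R.inv()*Ro.from_euler("xyz",[180,0,w],degrees=True)).as_rotvec(),3),"w",round(o["width"],4),"F",np.round(o["contact_force"],1),round(float(o["grasp_force"]),1))
    return d
E
python3 - <<'E'
from h import *
go(.654,-.054)
c,R,o=cam("wrist");b=bot.get_obs();Rt=Ro.from_euler("xyz",b["ee_rot"],degrees=True).as_matrix()
print("cam in tool",Rt.T@(o-b["position"]),"cam axes in tool\n",np.round(Rt.T@R.T,3),c["fx"],c["cx"],c["cy"])
E
```

```text
t 0.1 pos [0.2654 0.5931 0.4039] rot [-179.91    0.    155.89] shift [-619.  -431.9    0.7] turn [-0.002  0.    -0.   ] w 0.0943 F [ 0.7 -0.5  0.2] 0.0
cam in tool [0.07816647 0.00073557 0.02105303] cam axes in tool
 [[ 0.001 -0.963 -0.27 ]
 [ 1.     0.001 -0.   ]
 [ 0.    -0.27   0.963]] 325.19226210127806 281.66001007453593 211.03560614235806
```

move_arm:
  series:
    - [[-34.4,-24,0,0,0,0],[-34.4,-24,0,0,0,0],[-34.4,-24,0,0,0,0],[-34.4,-24,0,0,0,0],[-34.4,-24,0,0,0,0],[-34.4,-24,0,0,0,0],[-34.4,-24,0,0,0,0],[-34.4,-24,0,0,0,0],[-34.4,-24,0,0,0,0],[-34.4,-24,0,0,0,0],[-34.4,-24,0,0,0,0],[-34.4,-24,0,0,0,0]]
  hand: 1

```text
time_s: 1.3
position: [0.5252, 0.1602, 0.4044]
ee_rot: [-180.0, -0.0, 155.9]
contact_force: [0.4, 0.6, -0.0]
width: 0.0939
grasp_force: 0.0
```

move_arm:
  series:
    - [[-34,-24,15,0,0,0],[-34,-24,15,0,0,0],[-34,-24,20,0,0,0],[-34,-24,20,0,0,0],[-34,-24,20,0,0,0],[-34,-24,10,0,0,0],[0,0,0,0,0,0],[0,0,0,0,0,0]]

```text
time_s: 2.1
position: [0.6518, -0.0541, 0.3036]
ee_rot: [-180.0, -0.1, 155.8]
contact_force: [-0.5, -0.1, -0.2]
width: 0.094
grasp_force: 0.0
```

Run:
```python
from h import *
go(.654,-.054,.3)
c=bot.calibration("wrist");p,d=bot.camera("wrist");cv2.imwrite("pics/w1.png",p)
```

```text
t 2.1 pos [ 0.6518 -0.0541  0.3036] rot [-1.7996e+02 -1.0000e-01  1.5575e+02] shift [-2.   1.   3.6] turn [-0.001 -0.002  0.   ] w 0.094 F [-0.5 -0.1 -0.2] 0.0
```

View pics/w1.png

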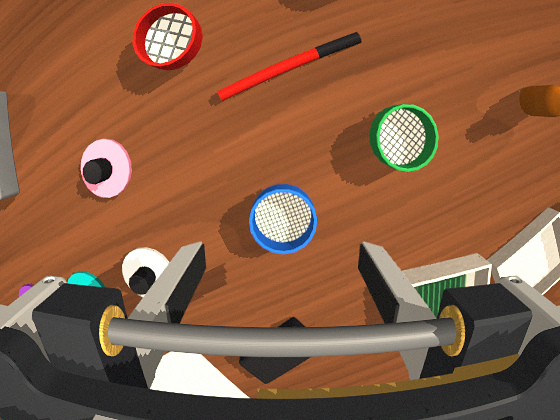

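```bash
cat >> h.py <<'E'
from scipy.optimize import least_squares
def rim(p,c,name,roi,z,r=.028,amin=20):
    """outer rim circle on plane z, from hull points on the far side from the camera"""
    h=cv2.convexHull(np.vstack(blobs(mask(p,name),roi,amin)))
    # densify hull
    m=np.zeros(p.shape[:2],np.uint8);cv2.fillConvexPoly(m,h,255)
    pts=max(cv2.findContours(m,0,cv2.CHAIN_APPROX_NONE)[0],key=len)[:,0]
    P=np.array([plane("wrist",u,v,z,c)[:2] for u,v in pts]);o=cam("wrist",c)[2][:2]
    C=P.mean(0)
    for _ in range(4):
        dr=(o-C)/np.linalg.norm(o-C);Q=P[(P-C)@dr<-.004]
        C=least_squares(lambda q:np.hypot(*(Q-q).T)-r,C).x
    f=least_squares(lambda q:np.hypot(*(Q-q[:2]).T)-q[2],[*C,r]).x
    return C,f,np.std(np.hypot(*(Q-C).T)-r)*1e3
E
python3 - <<'E'
from h import *
p=cv2.imread("pics/w1.png");c=bot.calibration("wrist")
for n,roi in(("blue",(235,170,330,265)),("green",(355,90,450,180)),("red",(120,0,205,75))):
    C,f,s=rim(p,c,n,roi,.032);print(n,C,f,s)
    e={"blue":(296.5,167.8),"green":(243.2,177),"red":(307.2,248)}[n]
    # project wrist rim centre to pixel-free triangulation with top view
    o=cam("wrist",c)[2];P=np.array([*C,.032]);print(tri((o,(P-o)/np.linalg.norm(P-o)),ray("top",*e)))
go(*rim(p,c,"blue",(235,170,330,265),.032)[0],.207)
E
```

```text
blue [ 0.65202928 -0.05079279] [ 0.65209754 -0.05082185  0.02794039] 0.41442367926527907
(array([ 0.66012088, -0.05438292,  0.00299332]), np.float64(0.2956861714935996))
green [0.62953025 0.06908885] [0.62993905 0.06980192 0.0273391 ] 0.3375747252320693
(array([0.62794678, 0.06687933, 0.03787948]), np.float64(0.8825535437600013))
red [ 0.47180963 -0.07480016] [ 0.47110121 -0.07513329  0.02738321] 0.33312901703894565
(array([ 0.47078723, -0.07610713,  0.02926404]), np.float64(1.4436085194770125))
t 2.15 pos [ 0.6517 -0.0524  0.3042] rot [ 1.7998e+02 -9.0000e-02  1.5589e+02] shift [ 0.2  1.6 97.2] turn [ 0.    -0.002 -0.   ] w 0.0939 F [-0.1  0.8 -0.3] 0.0
```

move_arm:
  series:
    - [[0,0.5,20,0,0,0],[0,0.5,30,0,0,0],[0,0,27,0,0,0],[0,0,15,0,0,0],[0,0,5,0,0,0],[0,0,0,0,0,0]]

```text
time_s: 2.75
position: [0.6524, -0.0512, 0.2078]
ee_rot: [180.0, -0.0, 156.0]
contact_force: [0.1, 0.5, 0.7]
width: 0.0939
grasp_force: 0.0
```

move_arm:
  series:
    - [[0,0,0,0,0,0],[0,0,0,0,0,0],[0,0,0,0,0,0],[0,0,0,0,0,0],[0,0,0,0,0,0],[0,0,0,0,0,0]]
  hand: 0.3
  squeeze: 15

```text
time_s: 3.35
position: [0.6525, -0.0522, 0.208]
ee_rot: [180.0, 0.0, 155.9]
contact_force: [-0.5, 0.9, 1.6]
width: 0.0549
grasp_force: 15.0
```

Run:
```python
from h import *
c=bot.calibration("wrist");p,d=bot.camera("wrist");cv2.imwrite("pics/w2.png",p)
go(.4346,-.3492,.3)
C,f,s=rim(p,c,"blue",(180,120,380,330),.032);print(C,f,s)
```

```text
t 3.4 pos [ 0.6525 -0.0522  0.2079] rot [1.8000e+02 1.0000e-02 1.5588e+02] shift [  77.5 -360.1  -92.1] turn [0. 0. 0.] w 0.0547 F [-0.2 -0.   2.1] 15.0
[ 0.65245411 -0.05056487] [ 0.65494189 -0.05165459  0.02584076] 0.8846594155724348
```

View pics/w2.png

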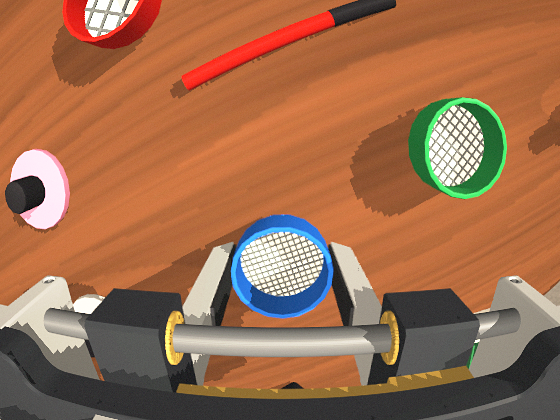

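move_arm:
  series:
    - [[0,0,-20,0,0,0],[0,0,-40,0,0,0],[10,-30,-30,0,0,0],[10,-40,-2,0,0,0],[15,-40,0,0,0,0],[15,-40,0,0,0,0],[15,-40,0,0,0,0],[12,-40,0,0,0,0],[0,-20,0,0,0,0],[0,0,0,0,0,0],[0,0,0,0,0,0]]

```text
time_s: 4.5
position: [0.4803, -0.2485, 0.2997]
ee_rot: [180.0, 0.0, 155.9]
contact_force: [-0.3, 0.1, -0.0]
width: 0.0553
grasp_force: 15.0
```

Run:
```python
from h import *
c=bot.calibration("wrist");p,d=bot.camera("wrist");cv2.imwrite("pics/w3.png",p)
go(.4346,-.3492,.3)
```

```text
t 4.55 pos [ 0.4808 -0.2476  0.2996] rot [1.7993e+02 2.0000e-02 1.5597e+02] shift [   0.9 -111.6   -0.5] turn [0.001 0.    0.   ] w 0.0548 F [ 0.3 -0.6 -0.3] 15.0
```

View pics/w3.png

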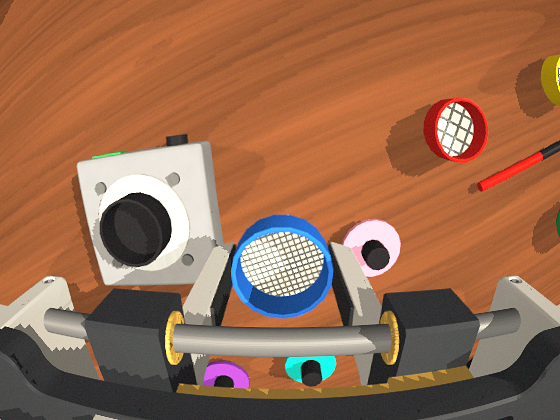

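```bash
sed -i 's/m=V<45/m=V<90/' h.py
python3 - <<'E'
from h import *
p=cv2.imread("pics/w3.png");c=bot.calibration("wrist")
C,f,s=rim(p,c,"black",(92,180,178,280),.064);print("pan",C,f,s)
o=cam("wrist",c)[2];P=np.array([*C,.064])
T=cv2.imread("pics/top0.png");k=blobs(mask(T,"black"),(418,245,462,285))[0]
Q=np.array([plane("top",u,v,.064)[:2] for u,v in k[:,0]]);ot=cam("top")[2][:2];d=(ot-Q.mean(0))/np.linalg.norm(ot-Q.mean(0))
Ct=Q.mean(0)
for _ in range(4):
    A=Q[(Q-Ct)@d<-.002];Ct=least_squares(lambda q:np.hypot(*(A-q).T)-.028,Ct).x
print("top pan",Ct);oT=cam("top")[2];PT=np.array([*Ct,.064])
print("tri",tri((o,(P-o)/np.linalg.norm(P-o)),(oT,(PT-oT)/np.linalg.norm(PT-oT))))
b=bot.get_obs();zr=b["position"][2]-.207+.032
C2,f2,s2=rim(p,c,"blue",(200,190,345,330),zr);print("held",C2,f2,s2,"tcp",b["position"])
go(*(C+b["position"][:2]-C2),.3)
E
```

```text
pan [ 0.4340036  -0.35086793] [ 0.43430072 -0.35241206  0.02676758] 0.5245443166457009
top pan [ 0.43463338 -0.3506591 ]
tri (array([ 0.43435126, -0.35103808,  0.06347157]), np.float64(0.6520182988122746))
held [ 0.48035701 -0.24577197] [ 0.48269771 -0.24679714  0.02597209] 0.8542781585782689 tcp [ 0.48083592 -0.24761395  0.29961067]
t 4.55 pos [ 0.4808 -0.2476  0.2996] rot [1.7993e+02 2.0000e-02 1.5597e+02] shift [  -0.5 -114.9   -0.5] turn [0.001 0.    0.   ] w 0.0548 F [ 0.3 -0.6 -0.3] 15.0
```

move_arm:
  series:
    - [[0,-20,0,0,0,0],[0,-35,0,0,0,0],[0.5,-35,0,0,0,0],[0,-19,0,0,0,0],[0,-5,5,0,0,0],[0,0,10,0,0,0],[0,0,8,0,0,0],[0,0,5,0,0,0],[0,0,3,0,0,0],[0,0,0,0,0,0]]

```text
time_s: 5.55
position: [0.4334, -0.352, 0.2681]
ee_rot: [180.0, -0.0, 156.0]
contact_force: [0.8, -0.3, -1.2]
width: 0.0552
grasp_force: 15.0
```

Run:
```python
from h import *
go(.4343,-.3510,.2639)
c=bot.calibration("wrist");p,d=bot.camera("wrist");cv2.imwrite("pics/w4.png",p)
```

```text
t 5.55 pos [ 0.4334 -0.352   0.2681] rot [ 1.8000e+02 -3.0000e-02  1.5596e+02] shift [-0.4  1.3  4.2] turn [ 0.    -0.001 -0.   ] w 0.0552 F [ 0.8 -0.3 -1.2] 15.0
```

View pics/w4.png

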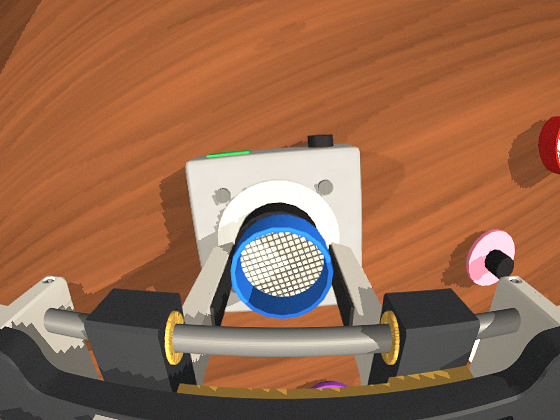

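move_arm:
  series:
    - [[0,0.5,2,0,0,0],[0,0,1,0,0,0],[0,0,1,0,0,0],[0,0,0.5,0,0,0],[0,0,0,0,0,0]]

```text
time_s: 6.1
position: [0.4328, -0.353, 0.2642]
ee_rot: [-179.9, 0.0, 155.8]
contact_force: [-2.4, -4.9, 1.4]
width: 0.0551
grasp_force: 15.0
```

move_arm:
  series:
    - [[0,0,0,0,0,0],[0,0,0,0,0,0],[0,0,0,0,0,0],[0,0,0,0,0,0],[0,0,0,0,0,0]]
  hand: 1

```text
time_s: 6.6
position: [0.4334, -0.3518, 0.264]
ee_rot: [180.0, -0.0, 155.9]
contact_force: [0.3, -0.2, 0.3]
width: 0.0914
grasp_force: 0.0
```

move_arm:
  series:
    - [[0,0,-20,0,0,0],[0,0,-40,0,0,0],[0,0,-30,0,0,0],[0,0,-5,0,0,0],[0,0,0,0,0,0],[0,0,0,0,0,0]]

```text
time_s: 7.2
position: [0.4328, -0.3518, 0.3581]
ee_rot: [180.0, -0.1, 155.9]
contact_force: [-0.3, -0.9, -0.2]
width: 0.0936
grasp_force: 0.0
```

```bash
cat > chk.py <<'E'
import sys
from h import *
name,z,roi,out=sys.argv[1],float(sys.argv[2]),tuple(map(int,sys.argv[3].split(","))),sys.argv[4]
go(.4343,-.351);c=bot.calibration("wrist");p,d=bot.camera("wrist");cv2.imwrite(out,p);np.save(out+".npy",d)
C,f,s=rim(p,c,name,roi,z);print(name,C,f,s)
# depth points on the rim: height/tilt check
h=cv2.convexHull(np.vstack(blobs(mask(p,name),roi,20)));m=np.zeros(p.shape[:2],np.uint8);cv2.fillConvexPoly(m,h,255)
v,u=np.nonzero((m>0)&(d>0)&(mask(p,name)>0));cc,R,o=cam("wrist",c);W=[]
for a,b in zip(u,v):
    _,dr=ray("wrist",a,b,c);W.append(o+dr*d[b,a]/(R@dr)[2])
W=np.array(W);rr=np.hypot(*(W[:,:2]-C).T);k=(rr<.0285)&(rr>.0245)&(W[:,2]>z-.006)
A=np.c_[W[k,:2]-C,np.ones(k.sum())];q=np.linalg.lstsq(A,W[k,2],rcond=None)[0]
print("rim n",k.sum(),"z med",np.median(W[k,2]),"tilt deg",np.degrees(q[:2]))
E
python3 chk.py blue .088 180,120,380,330 pics/w5.png
python3 - <<'E'
from h import *
go(.471,-.0755,.3)
E
```

```text
t 7.2 pos [ 0.4328 -0.3518  0.3581] rot [ 1.7997e+02 -1.2000e-01  1.5589e+02] shift [-1.   1.3 -0. ] turn [ 0.001 -0.002 -0.   ] w 0.0936 F [-0.3 -0.9 -0.2] 0.0
blue [ 0.43020467 -0.35127924] [ 0.43372358 -0.35292688  0.02496532] 1.1832376577205592
rim n 158 z med 0.08519633346465968 tilt deg [-1.06198714  0.92690896]
t 7.25 pos [ 0.4328 -0.3518  0.3578] rot [ 1.7996e+02 -1.5000e-01  1.5589e+02] shift [ 77.8 267.8  58.1] turn [ 0.001 -0.003 -0.   ] w 0.0942 F [0.2 0.7 0.2] 0.0
```

View pics/w5.png

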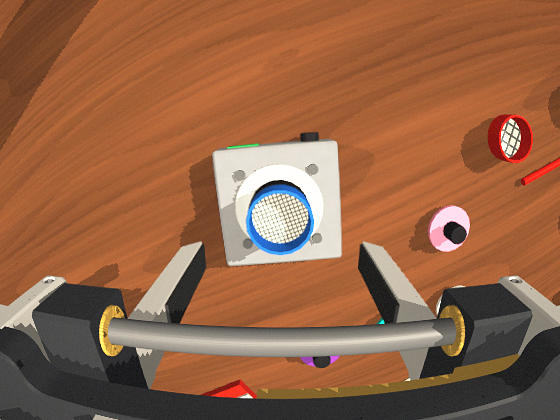

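move_arm:
  series:
    - [[8,20,0,0,0,0],[14,40,0,0,0,0],[16,45,0,0,0,0],[16,45,0,0,0,0],[16,45,0,0,0,0],[16,45,5,0,0,0],[16,45,10,0,0,0],[16,45,15,0,0,0],[14,42,15,0,0,0],[10,30,10,0,0,0],[6,10,3,0,0,0],[0,0,0,0,0,0]]

```text
time_s: 8.45
position: [0.4656, 0.0855, 0.3]
ee_rot: [-179.9, -0.2, 156.1]
contact_force: [0.3, -0.9, 0.2]
width: 0.0937
grasp_force: 0.0
```

```bash
cat > pick.py <<'E'
import sys
from h import *
name,roi,out=sys.argv[1],tuple(map(int,sys.argv[2].split(","))),sys.argv[3]
go(.466,.0845,.3);c=bot.calibration("wrist");p,d=bot.camera("wrist");cv2.imwrite(out,p)
for z in(.032,.044):
    C,f,s=rim(p,c,name,roi,z);print(name,z,C,f,s)
C,f,s=rim(p,c,name,roi,.032);go(*C,.207)
h=cv2.convexHull(np.vstack(blobs(mask(p,name),roi,20)));m=np.zeros(p.shape[:2],np.uint8);cv2.fillConvexPoly(m,h,255)
v,u=np.nonzero((m>0)&(d>0)&(mask(p,name)>0));cc,R,o=cam("wrist",c);W=[]
for a,b in zip(u,v):
    _,dr=ray("wrist",a,b,c);W.append(o+dr*d[b,a]/(R@dr)[2])
W=np.array(W);print("depth z pct 5,50,90,98",np.percentile(W[:,2],[5,50,90,98]),"top part xy",W[W[:,2]>np.percentile(W[:,2],80)][:,:2].mean(0))
E
python3 pick.py yellow 200,130,380,300 pics/w6.png
```

```text
t 8.45 pos [0.4656 0.0855 0.3   ] rot [-1.7990e+02 -1.5000e-01  1.5608e+02] shift [-0.7 -0.7 -0. ] turn [-0.002 -0.003  0.   ] w 0.0937 F [ 0.3 -0.9  0.2] 0.0
yellow 0.032 [0.46522114 0.08532639] [0.46581307 0.08505216 0.02747706] 0.32332517308263226
yellow 0.044 [0.4602188  0.08763074] [0.46236871 0.08663508 0.02612407] 0.7220794481616395
t 8.5 pos [0.4659 0.0837 0.3005] rot [-1.7989e+02 -8.0000e-02  1.5592e+02] shift [ 1.2  1.4 93.5] turn [-0.002 -0.001  0.   ] w 0.0939 F [ 0.5 -1.5  0.4] 0.0
depth z pct 5,50,90,98 [0.01091105 0.0285249  0.03133932 0.03189533] top part xy [0.46347694 0.08516295]
```

View pics/w6.png

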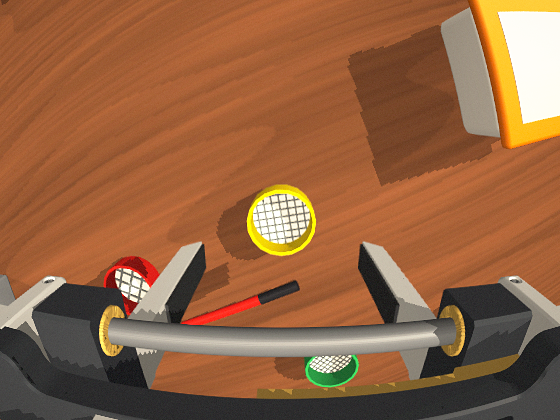

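move_arm:
  series:
    - [[0,0.3,20,0,0,0],[0.3,0.3,30,0,0,0],[0,0,25,0,0,0],[0,0,13,0,0,0],[0,0,4.5,0,0,0],[0,0,0,0,0,0]]

```text
time_s: 9.1
position: [0.4664, 0.0831, 0.2087]
ee_rot: [-179.9, -0.0, 155.7]
contact_force: [0.8, -0.6, 0.4]
width: 0.0937
grasp_force: 0.0
```

move_arm:
  series:
    - [[0,0,0,0,0,0],[0,0,0,0,0,0],[0,0,0,0,0,0],[0,0,0,0,0,0],[0,0,0,0,0,0],[0,0,0,0,0,0]]
  hand: 0.3

```text
time_s: 9.7
position: [0.4664, 0.085, 0.2089]
ee_rot: [180.0, 0.0, 155.9]
contact_force: [-0.6, -0.5, 3.3]
width: 0.056
grasp_force: 15.0
```

Run:
```python
from h import *
go(.4335,-.352,.33)
```

```text
t 9.7 pos [0.4664 0.085  0.2089] rot [1.7999e+02 1.0000e-02 1.5590e+02] shift [-148.4 -412.4 -121.1] turn [0. 0. 0.] w 0.056 F [-0.6 -0.5  3.3] 15.0
```

move_arm:
  series:
    - [[0,0,-20,0,0,0],[0,0,-40,0,0,0],[-8,-20,-40,0,0,0],[-14,-40,-21,0,0,0],[-16,-45,0,0,0,0],[-16,-45,0,0,0,0],[-16,-45,0,0,0,0],[-16,-45,0,0,0,0],[-16,-45,0,0,0,0],[-16,-45,0,0,0,0],[-14,-42,0,0,0,0],[-10,-28,0,0,0,0]]

```text
time_s: 10.9
position: [0.4312, -0.3417, 0.3295]
ee_rot: [-179.9, -0.0, 155.7]
contact_force: [1.2, -0.8, -0.1]
width: 0.0558
grasp_force: 15.0
```

move_arm:
  series:
    - [[-6,-12,0,0,0,0],[0,0,0,0,0,0],[0,0,0,0,0,0],[0,0,0,0,0,0]]

```text
time_s: 11.3
position: [0.4339, -0.3492, 0.3296]
ee_rot: [179.9, -0.1, 156.1]
contact_force: [0.0, 0.8, -1.2]
width: 0.0557
grasp_force: 15.0
```

Run:
```python
from h import *
go(.4335,-.352,.2885)
c=bot.calibration("wrist");p,d=bot.camera("wrist");cv2.imwrite("pics/w7.png",p[100:340,140:440])
go(.4335,-.352,.2885)
```

```text
t 11.3 pos [ 0.4339 -0.3492  0.3296] rot [ 1.7992e+02 -6.0000e-02  1.5608e+02] shift [-0.8 -2.8 41.1] turn [ 0.001 -0.001 -0.   ] w 0.0557 F [ 0.   0.8 -1.2] 15.0
t 11.35 pos [ 0.4339 -0.3494  0.3297] rot [ 1.7994e+02 -4.0000e-02  1.5607e+02] shift [-0.7 -2.6 41.2] turn [ 0.001 -0.001 -0.   ] w 0.0557 F [ 0.3  0.5 -0.5] 15.0
```

View pics/w7.png

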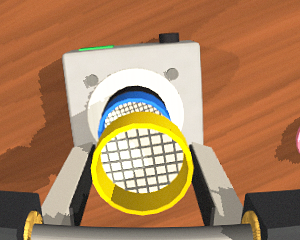

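move_arm:
  series:
    - [[-0.5,-2,5,0,0,0],[0,0,12,0,0,0],[0,0,10,0,0,0],[0,0,6,0,0,0],[0,0,2,0,0,0],[0,0,0,0,0,0]]

```text
time_s: 11.95
position: [0.4327, -0.3535, 0.2941]
ee_rot: [180.0, -0.1, 155.9]
contact_force: [0.4, 1.1, -1.4]
width: 0.0558
grasp_force: 15.0
```

move_arm:
  series:
    - [[0,0,2,0,0,0],[0,0,1,0,0,0],[0,0,1,0,0,0],[0,0,0,0,0,0]]

```text
time_s: 12.35
position: [0.4328, -0.3537, 0.2908]
ee_rot: [-180.0, 0.0, 155.9]
contact_force: [-0.1, 0.7, -0.9]
width: 0.0559
grasp_force: 15.0
```

move_arm:
  series:
    - [[0,0,1,0,0,0],[0,0,1,0,0,0],[0,0,0.5,0,0,0],[0,0,0,0,0,0]]

```text
time_s: 12.75
position: [0.4329, -0.3537, 0.2889]
ee_rot: [-180.0, 0.0, 155.9]
contact_force: [0.1, 1.2, 5.0]
width: 0.0556
grasp_force: 15.0
```

move_arm:
  series:
    - [[0,0,-0.5,0,0,0],[0,0,0,0,0,0],[0,0,0,0,0,0],[0,0,0,0,0,0],[0,0,0,0,0,0]]
  hand: 1

```text
time_s: 13.25
position: [0.4328, -0.3536, 0.2885]
ee_rot: [180.0, -0.0, 155.9]
contact_force: [-0.2, 1.0, 0.5]
width: 0.0916
grasp_force: 0.0
```

move_arm:
  series:
    - [[0,0,-20,0,0,0],[0,0,-40,0,0,0],[0,0,-30,0,0,0],[0,0,-5,0,0,0],[0,0,0,0,0,0],[0,0,0,0,0,0]]

```text
time_s: 13.85
position: [0.4324, -0.3533, 0.3825]
ee_rot: [180.0, -0.1, 155.9]
contact_force: [-0.7, -0.4, -0.3]
width: 0.0939
grasp_force: 0.0
```

```bash
python3 chk.py yellow .112 180,120,380,330 pics/w8.png
python3 - <<'E'
from h import *
p,d=bot.camera("scene");cv2.imwrite("pics/s8.png",cv2.resize(p[210:340,40:200],(640,520),interpolation=2))
go(.4712,-.0755,.3)
E
```

```text
t 13.85 pos [ 0.4324 -0.3533  0.3825] rot [ 1.7997e+02 -1.2000e-01  1.5589e+02] shift [-0.8  2.9 -0. ] turn [ 0.    -0.002 -0.   ] w 0.0939 F [-0.7 -0.4 -0.3] 0.0
yellow [ 0.43183539 -0.35240571] [ 0.43238373 -0.35265213  0.02751814] 0.3684125238650356
rim n 731 z med 0.110466758520821 tilt deg [-0.21031132  0.3765113 ]
t 13.95 pos [ 0.4324 -0.3533  0.3822] rot [ 1.7996e+02 -1.7000e-01  1.5589e+02] shift [ 77.8 269.3  82.6] turn [ 0.001 -0.003 -0.   ] w 0.0939 F [ 0.3 -0.8 -0.3] 0.0
```

View pics/w8.png

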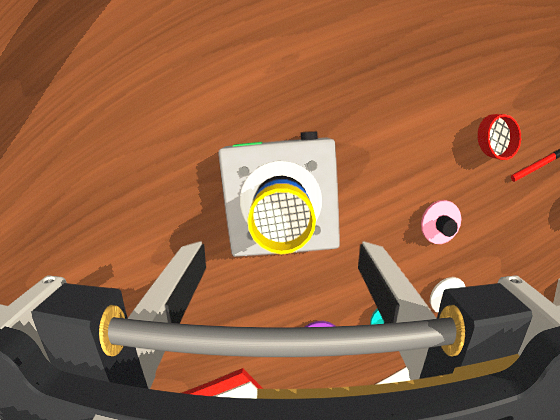

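move_arm:
  series:
    - [[6,20,0,0,0,0],[10,40,5,0,0,0],[12,45,15,0,0,0],[12,45,20,0,0,0],[12,45,20,0,0,0],[12,40,15,0,0,0],[9,25,7,0,0,0],[5,9,0,0,0,0],[0,0,0,0,0,0],[0,0,0,0,0,0]]

```text
time_s: 14.95
position: [0.4712, -0.0789, 0.3023]
ee_rot: [-179.9, 0.0, 155.8]
contact_force: [0.8, 0.5, -0.3]
width: 0.0941
grasp_force: 0.0
```

```bash
python3 pick.py red 225,150,345,290 pics/w9.png
```

```text
t 14.95 pos [ 0.4712 -0.0789  0.3023] rot [-1.7995e+02  3.0000e-02  1.5579e+02] shift [ 71.8 146.9   2.2] turn [-0.001  0.001 -0.   ] w 0.0941 F [ 0.8  0.5 -0.3] 0.0
red 0.032 [ 0.49411968 -0.05816336] [ 0.50239236 -0.05973964  0.02195293] 5.071118397889215
red 0.044 [ 0.48760521 -0.05811496] [ 0.49659551 -0.05975508  0.02148909] 5.271603042194403
t 15.0 pos [ 0.4713 -0.0793  0.3025] rot [-1.7995e+02  6.0000e-02  1.5573e+02] shift [-12.   28.8  95.5] turn [-0.001  0.001 -0.   ] w 0.0941 F [ 0.6 -0.4 -0.1] 0.0
depth z pct 5,50,90,98 [0.00667147 0.02601125 0.0311459  0.03182521] top part xy [ 0.46811089 -0.07524256]
```

View pics/w9.png

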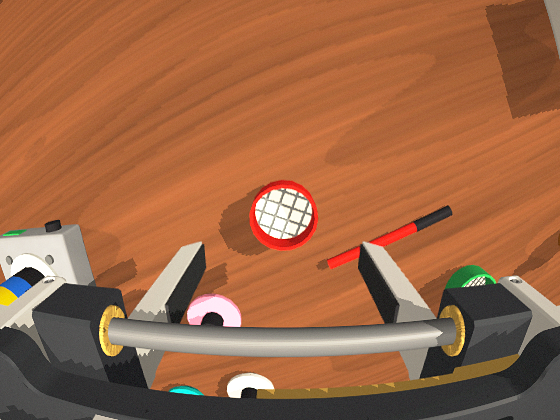

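Run:
```python
from h import *
p=cv2.imread("pics/w9.png");c=bot.calibration("wrist")
C,f,s=rim(p,c,"red",(225,150,322,257),.032);print(C,f,s);go(*C,.207)
for q in((330,265),(318,266),(380,245),(410,232)): go(*plane("wrist",*q,.005,c)[:2])
```

```text
[ 0.46936032 -0.0765414 ] [ 0.46988029 -0.07676294  0.02754776] 0.30609509753426906
t 15.0 pos [ 0.4713 -0.0793  0.3025] rot [-1.7995e+02  6.0000e-02  1.5573e+02] shift [ 3.   1.8 95.5] turn [-0.001  0.001 -0.   ] w 0.0941 F [ 0.6 -0.4 -0.1] 0.0
t 15.0 pos [ 0.4713 -0.0793  0.3025] rot [-1.7995e+02  6.0000e-02  1.5573e+02] shift [-52.3  46.1   0. ] turn [-0.001  0.001 -0.   ] w 0.0941 F [ 0.6 -0.4 -0.1] 0.0
t 15.0 pos [ 0.4713 -0.0793  0.3025] rot [-1.7995e+02  6.0000e-02  1.5573e+02] shift [-53.2  34.7   0. ] turn [-0.001  0.001 -0.   ] w 0.0941 F [ 0.6 -0.4 -0.1] 0.0
t 15.0 pos [ 0.4713 -0.0793  0.3025] rot [-1.7995e+02  6.0000e-02  1.5573e+02] shift [-32.7  93.2  -0. ] turn [-0.001  0.001 -0.   ] w 0.0941 F [ 0.6 -0.4 -0.1] 0.0
t 15.0 pos [ 0.4713 -0.0793  0.3025] rot [-1.7995e+02  6.0000e-02  1.5573e+02] shift [-2.010e+01  1.225e+02 -1.000e-01] turn [-0.001  0.001 -0.   ] w 0.0941 F [ 0.6 -0.4 -0.1] 0.0
```

move_arm:
  series:
    - [[1,1,20,0,0,0],[1.5,0.5,30,0,0,0],[0,0,27,0,0,0],[0,0,13,0,0,0],[0,0,4.5,0,0,0],[0,0,0,0,0,0]]

```text
time_s: 15.6
position: [0.4696, -0.0764, 0.2076]
ee_rot: [-180.0, -0.0, 155.8]
contact_force: [-0.4, -0.2, 0.1]
width: 0.0941
grasp_force: 0.0
```

move_arm:
  series:
    - [[0,0,0,0,0,0],[0,0,0,0,0,0],[0,0,0,0,0,0],[0,0,0,0,0,0],[0,0,0,0,0,0],[0,0,0,0,0,0]]
  hand: 0.3

```text
time_s: 16.2
position: [0.4697, -0.075, 0.208]
ee_rot: [180.0, 0.0, 155.9]
contact_force: [-0.4, -0.1, 3.3]
width: 0.0565
grasp_force: 15.0
```

Run:
```python
from h import *
go(.4327,-.353,.355)
```

```text
t 16.2 pos [ 0.4697 -0.075   0.208 ] rot [1.800e+02 2.000e-02 1.559e+02] shift [ -79.8 -268.8 -147. ] turn [0. 0. 0.] w 0.0565 F [-0.4 -0.1  3.3] 15.0
```

move_arm:
  series:
    - [[0,0,-20,0,0,0],[0,0,-40,0,0,0],[-6,-20,-40,0,0,0],[-12,-40,-30,0,0,0],[-14,-45,-17,0,0,0],[-14,-46,0,0,0,0],[-13,-46,0,0,0,0],[-11,-40,0,0,0,0],[-7,-25,0,0,0,0],[-3,-7,0,0,0,0],[0,0,0,0,0,0],[0,0,0,0,0,0]]

```text
time_s: 17.4
position: [0.4335, -0.3502, 0.3536]
ee_rot: [179.9, -0.1, 156.0]
contact_force: [-0.8, 0.7, 0.0]
width: 0.0566
grasp_force: 15.0
```

Run:
```python
from h import *
go(.4327,-.353,.312)
```

```text
t 17.4 pos [ 0.4335 -0.3502  0.3536] rot [ 1.7991e+02 -6.0000e-02  1.5601e+02] shift [-0.5 -3.  41.6] turn [ 0.002 -0.001 -0.   ] w 0.0566 F [-0.8  0.7  0. ] 15.0
```

move_arm:
  series:
    - [[-0.3,-1.7,5,0,0,0],[0,0,12,0,0,0],[0,0,11,0,0,0],[0,0,6,0,0,0],[0,0,2,0,0,0],[0,0,0,0,0,0]]

```text
time_s: 18.0
position: [0.4325, -0.3536, 0.3173]
ee_rot: [180.0, -0.1, 155.9]
contact_force: [0.2, 0.2, -0.7]
width: 0.0563
grasp_force: 15.0
```

move_arm:
  series:
    - [[0,0,1.5,0,0,0],[0,0,1,0,0,0],[0,0,1,0,0,0],[0,0,0,0,0,0]]

```text
time_s: 18.4
position: [0.4325, -0.3537, 0.3144]
ee_rot: [180.0, 0.0, 155.9]
contact_force: [-0.7, -0.2, -1.2]
width: 0.0567
grasp_force: 15.0
```

move_arm:
  series:
    - [[0,0,1,0,0,0],[0,0,1,0,0,0],[0,0,0.5,0,0,0],[0,0,0,0,0,0]]

```text
time_s: 18.8
position: [0.4325, -0.3537, 0.312]
ee_rot: [-180.0, 0.0, 155.9]
contact_force: [-0.6, 0.1, 1.5]
width: 0.0561
grasp_force: 15.0
```

move_arm:
  series:
    - [[0,0,0,0,0,0],[0,0,0,0,0,0],[0,0,0,0,0,0],[0,0,0,0,0,0],[0,0,0,0,0,0]]
  hand: 1

```text
time_s: 19.3
position: [0.4325, -0.3537, 0.3118]
ee_rot: [180.0, -0.0, 155.9]
contact_force: [0.0, -1.1, -1.2]
width: 0.0924
grasp_force: 0.0
```

move_arm:
  series:
    - [[0,0,-20,0,0,0],[0,0,-40,0,0,0],[0,0,-30,0,0,0],[0,0,-5,0,0,0],[0,0,0,0,0,0],[0,0,0,0,0,0]]

```text
time_s: 19.9
position: [0.432, -0.3534, 0.4057]
ee_rot: [180.0, -0.1, 155.9]
contact_force: [-0.3, 0.3, -0.7]
width: 0.0939
grasp_force: 0.0
```

```bash
python3 chk.py red .136 220,150,345,290 pics/w10.png
python3 - <<'E'
from h import *
go(.6543,-.201,.32)
E
```

```text
t 19.9 pos [ 0.432  -0.3534  0.4057] rot [ 1.7998e+02 -1.2000e-01  1.5589e+02] shift [-1.1  3.1 -0. ] turn [ 0.    -0.002 -0.   ] w 0.0939 F [-0.3  0.3 -0.7] 0.0
red [ 0.43251162 -0.35294698] [ 0.43302447 -0.35317548  0.02755139] 0.30950696156173446
rim n 770 z med 0.13443246466763692 tilt deg [-0.50065205  0.41391918]
t 19.95 pos [ 0.432  -0.3534  0.4054] rot [ 1.7996e+02 -1.6000e-01  1.5589e+02] shift [-140.9  229.8   85.2] turn [ 0.001 -0.003 -0.   ] w 0.0941 F [-0.5 -0.4 -0.5] 0.0
```

move_arm:
  series:
    - [[-10,18,0,0,0,0],[-20,32,5,0,0,0],[-24,40,15,0,0,0],[-24,40,20,0,0,0],[-24,40,20,0,0,0],[-20,32,15,0,0,0],[-12,18,10,0,0,0],[-7,10,0,0,0,0],[0,0,0,0,0,0],[0,0,0,0,0,0]]
  hand: 0.5

```text
time_s: 20.95
position: [0.6531, -0.2034, 0.3224]
ee_rot: [-179.9, -0.0, 155.8]
contact_force: [-0.1, -0.0, -0.8]
width: 0.0469
grasp_force: 0.0
```

Run:
```python
from h import *
go(.6543,-.201,.32)
c=bot.calibration("wrist");p,d=bot.camera("wrist");cv2.imwrite("pics/w11.png",p)
C,f,s=rim(p,c,"white",(230,150,340,270),.014);print(C,f,s);go(*C,.216)
k=blobs(mask(p,"black"),(235,150,330,260));print([(cv2.boundingRect(a)) for a in k])
```

```text
t 20.95 pos [ 0.6531 -0.2034  0.3224] rot [-1.7992e+02 -4.0000e-02  1.5581e+02] shift [-0.1  2.7  2.4] turn [-0.001 -0.001  0.   ] w 0.0469 F [-0.1 -0.  -0.8] 0.0
[ 0.69740851 -0.21873616] [ 0.28136473 -0.03730385  0.46889068] 14.370285157044309
t 21.0 pos [ 0.6529 -0.2039  0.3228] rot [-1.7991e+02 -1.0000e-02  1.5577e+02] shift [-46.7   4.9 106.8] turn [-0.002 -0.     0.   ] w 0.0476 F [-0.4 -0.3 -0.3] 0.0
[(272, 198, 25, 28), (321, 244, 8, 16), (235, 244, 8, 16)]
```

View pics/w11.png

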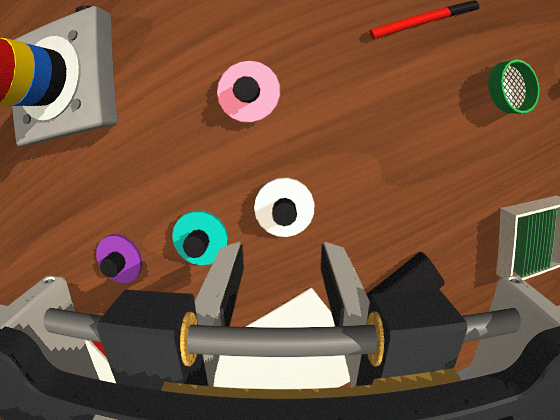

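Run:
```python
from h import *
p=cv2.imread("pics/w11.png");c=bot.calibration("wrist")
for n,roi,z,r in(("white",(248,170,322,239),.014,.028),("black",(262,190,310,234),.036,.011)):
    C,f,s=rim(p,c,n,roi,z,r);print(n,C,f,s);go(*C,.216)
T=cv2.imread("pics/top0.png");k=blobs(mask(T,"white"),(340,155,378,188),3);e=cv2.fitEllipse(cv2.convexHull(np.vstack(k)))
print(tri(ray("top",*e[0]),(lambda o,P:(o,(P-o)/np.linalg.norm(P-o)))(cam("wrist",c)[2],np.array([*rim(p,c,"white",(248,170,322,239),.014)[0],.014]))))
```

```text
white [ 0.65271682 -0.20121635] [ 0.65363346 -0.20160434  0.02720549] 0.39711327972488614
t 21.0 pos [ 0.6529 -0.2039  0.3228] rot [-1.7991e+02 -1.0000e-02  1.5577e+02] shift [  1.3   2.5 106.8] turn [-0.002 -0.     0.   ] w 0.0476 F [-0.4 -0.3 -0.3] 0.0
black [ 0.6516869  -0.20076759] [ 0.65223972 -0.20098389  0.01050537] 0.24441108003446965
t 21.0 pos [ 0.6529 -0.2039  0.3228] rot [-1.7991e+02 -1.0000e-02  1.5577e+02] shift [  2.4   2.5 106.8] turn [-0.002 -0.     0.   ] w 0.0476 F [-0.4 -0.3 -0.3] 0.0
(array([ 0.65520058, -0.2018546 ,  0.0065482 ]), np.float64(1.3020880705510354))
```

move_arm:
  series:
    - [[1,1,20,0,0,0],[0.8,1,35,0,0,0],[0,0,30,0,0,0],[0,0,16,0,0,0],[0,0,6,0,0,0],[0,0,0,0,0,0]]

```text
time_s: 21.6
position: [0.6529, -0.2004, 0.2156]
ee_rot: [-180.0, -0.0, 155.8]
contact_force: [-0.3, 0.1, 0.4]
width: 0.0471
grasp_force: 0.0
```

move_arm:
  series:
    - [[0,0,0,0,0,0],[0,0,0,0,0,0],[0,0,0,0,0,0],[0,0,0,0,0,0],[0,0,0,0,0,0]]
  hand: 0.05
  squeeze: 15

```text
time_s: 22.1
position: [0.6535, -0.1997, 0.2164]
ee_rot: [180.0, 0.1, 155.9]
contact_force: [-0.8, -0.1, 4.2]
width: 0.0218
grasp_force: 15.0
```

Run:
```python
from h import *
go(.4327,-.353,.39)
```

```text
t 22.1 pos [ 0.6535 -0.1997  0.2164] rot [1.7999e+02 8.0000e-02 1.5589e+02] shift [ 138.7 -230.1 -173.8] turn [0.    0.001 0.   ] w 0.0218 F [-0.8 -0.1  4.2] 15.0
```

move_arm:
  series:
    - [[0,0,-15,0,0,0],[0,0,-35,0,0,0],[0,0,-45,0,0,0],[10,-18,-40,0,0,0],[20,-32,-25,0,0,0],[24,-40,-12,0,0,0],[24,-40,0,0,0,0],[22,-38,0,0,0,0],[18,-30,0,0,0,0],[12,-20,0,0,0,0],[7,-9,0,0,0,0],[0,0,0,0,0,0]]

```text
time_s: 23.3
position: [0.4343, -0.3515, 0.388]
ee_rot: [-180.0, -0.0, 155.7]
contact_force: [0.9, -0.3, 0.2]
width: 0.0214
grasp_force: 15.0
```

move_arm:
  series:
    - [[0,0,0,0,0,0],[0,0,0,0,0,0]]

```text
time_s: 23.5
position: [0.437, -0.3496, 0.3875]
ee_rot: [179.9, 0.0, 156.0]
contact_force: [-0.2, 0.2, -0.3]
width: 0.0215
grasp_force: 15.0
```

Run:
```python
from h import *
go(.4327,-.353,.344)
c=bot.calibration("wrist");p,d=bot.camera("wrist");cv2.imwrite("pics/w12.png",p[80:400,60:500])
for n,z,r in(("white",.014,.028),("black",.036,.011)):
    try:
        C,f,s=rim(p,c,n,(215,190,350,330) if n=="white" else (250,230,315,300),bot.get_obs()["position"][2]-.216+z,r);print(n,C,f,s)
    except Exception as e: print(e)
```

```text
t 23.5 pos [ 0.437  -0.3496  0.3875] rot [1.7994e+02 4.0000e-02 1.5605e+02] shift [ 2.5 -4.9 43.5] turn [0.001 0.001 0.   ] w 0.0215 F [-0.2  0.2 -0.3] 15.0
white [ 0.46540152 -0.36112964] [ 0.44828075 -0.35351812  0.04399699] 4.326982939811914
black [ 0.44747409 -0.35282168] [ 0.31637763 -0.29559607  0.15038753] 3.7224634239121723
```

View pics/w12.png

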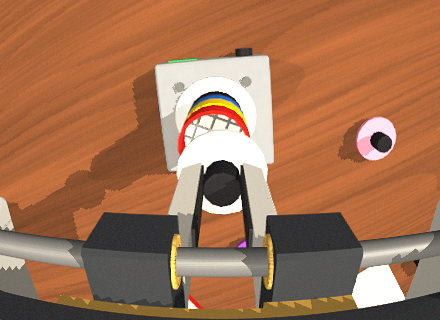

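move_arm:
  series:
    - [[2,-3.5,5,0,0,0],[0,0,12,0,0,0],[0,0,8,0,0,0],[0,0,3,0,0,0],[0,0,0,0,0,0],[0,0,0,0,0,0],[0,0,0,0,0,0]]

```text
time_s: 24.25
position: [0.4323, -0.3533, 0.3597]
ee_rot: [-180.0, 0.0, 155.9]
contact_force: [-0.4, -0.2, -1.4]
width: 0.0215
grasp_force: 15.0
```

Run:
```python
from h import *
go(.4327,-.353,.344)
```

```text
t 24.25 pos [ 0.4323 -0.3533  0.3597] rot [-1.7999e+02  4.0000e-02  1.5589e+02] shift [-0.2  0.4 15.7] turn [-0.     0.001 -0.   ] w 0.0215 F [-0.4 -0.2 -1.4] 15.0
```

Aligned to under 1 mm; lower gently.

move_arm:
  series:
    - [[0,0,5,0,0,0],[0,0,4,0,0,0],[0,0,2,0,0,0],[0,0,1.5,0,0,0],[0,0,1,0,0,0],[0,0,0,0,0,0]]

```text
time_s: 24.85
position: [0.4322, -0.3532, 0.3459]
ee_rot: [-180.0, 0.0, 155.9]
contact_force: [0.5, -0.2, -0.6]
width: 0.0219
grasp_force: 15.0
```

move_arm:
  series:
    - [[0,0,1,0,0,0],[0,0,0.7,0,0,0],[0,0,0,0,0,0]]

```text
time_s: 25.15
position: [0.4322, -0.3533, 0.3444]
ee_rot: [-180.0, 0.0, 155.9]
contact_force: [0.0, -0.0, -0.3]
width: 0.0218
grasp_force: 15.0
```

move_arm:
  series:
    - [[0,0,0.7,0,0,0],[0,0,0.5,0,0,0],[0,0,0,0,0,0]]

```text
time_s: 25.45
position: [0.4322, -0.3533, 0.3442]
ee_rot: [-180.0, 0.1, 155.9]
contact_force: [-2.3, 1.6, 8.8]
width: 0.0218
grasp_force: 15.0
```

move_arm:
  series:
    - [[0,0,-0.7,0,0,0],[0,0,0,0,0,0],[0,0,0,0,0,0],[0,0,0,0,0,0]]
  hand: 0.5

```text
time_s: 25.85
position: [0.4321, -0.3531, 0.3435]
ee_rot: [180.0, -0.0, 155.9]
contact_force: [-0.2, 0.3, -0.0]
width: 0.0466
grasp_force: 0.0
```

move_arm:
  series:
    - [[0,0,-15,0,0,0],[0,0,-35,0,0,0],[0,0,-30,0,0,0],[0,10,-5,0,0,0],[0,40,0,0,0,0],[0,40,0,0,0,0],[0,10,0,0,0,0],[0,0,0,0,0,0],[0,0,0,0,0,0]]

```text
time_s: 26.75
position: [0.4725, -0.2628, 0.4282]
ee_rot: [-179.9, -0.1, 155.8]
contact_force: [-0.7, 0.2, 0.7]
width: 0.0471
grasp_force: 0.0
```

Run:
```python
from h import *
go(.4327,-.353,.344)
a=bot.camera("wrist")[0];b=bot.camera("scene")[0];t=bot.camera("top")[0]
k=cv2.resize(b[200:330,40:200],(480,390),interpolation=2);w=cv2.resize(a[60:330,40:230],(274,390))
cv2.imwrite("pics/f1.png",np.hstack([k,w]))
for n,r in(("green",(225,160,262,195)),):
    e=cv2.fitEllipse(cv2.convexHull(np.vstack(blobs(mask(t,n),r,3))));print(n,e[0])
```

```text
t 26.75 pos [ 0.4725 -0.2628  0.4282] rot [-1.7994e+02 -6.0000e-02  1.5585e+02] shift [ -0.7 -98.5  84.3] turn [-0.001 -0.001  0.   ] w 0.0471 F [-0.7  0.2  0.7] 0.0
green (243.19952392578125, 177.04981994628906)
```

View pics/f1.png

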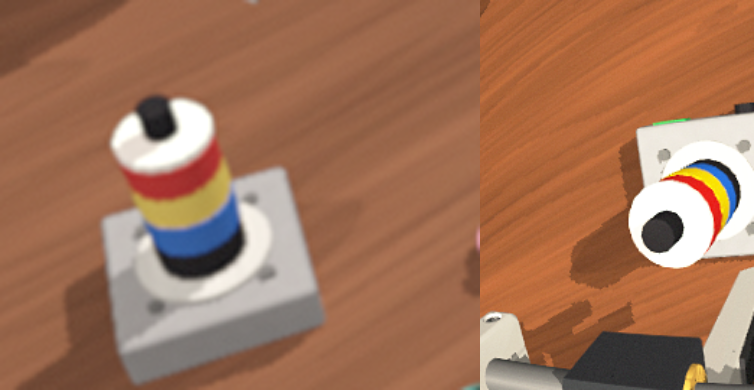

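The final picture shows the whole tower: black pan, blue, yellow, red, white lid. It is straight with no gaps, and the lid sits level at about (163,130). The green sieve is at the same pixel as before (243,177), and the gripper is clear of everything.

```bash
python3 -c "
from workcell import bot
print(bot.finish_job())"
```

```text
the job is handed in; nothing more can be done
None
```

The tower stands on the shaker in the order asked (pan, blue, yellow, red, white lid), with each part seated, the gripper clear, and the green sieve and oil bottle never touched; I handed the job in at about 27 s.

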